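# Hold a carpet shear's guide roller down in V-blocks for clamping

### The job

Take the long guide roller of the carpet shear from the wooden rest and set it in the pair of V-blocks: feed its plain end in under the clamp stirrup, spindle end outwards, until it is fully home against the end stop. Then press it firmly down into the Vs, with about 15 N and squarely, so that it bears on both of their faces, and finish while still holding it pressed there, so that the stirrup screw can be tightened on it. Leave the short roller, oil bottle, wrench and screwdriver lying where they are.

Things in the scene. Friction and masses are not known exactly. Their poses are not given: they have to be found in the camera images.
- roller_center (a point): Middle, on its axis, of the long guide roller: bare steel cylinder 28 mm in diameter, 220 mm long, about 0.45 kg. One end is plain and flat; from the other a 14 mm thick spindle sticks out 28 mm. y axis along the roller towards the plain end (x and z may have turned about it). Starts level in one of the two lanes of the rest, axis 56 mm above the bench
- roller_end (a point): centre of the plain flat end face of the long roller, 110 mm from roller_center along its y axis
- vblocks: Fixed pair of steel V-blocks in line on a base plate 110 x 275 x 14 mm. Origin on the bench below the V; y along the V towards the end stop, x across, z up. Blocks 66 mm wide, top 74 mm above the bench, 90 degree V 22 mm deep. They span y -95 to -63 and 93 to 125 mm; between them it is free down to the base plate. Base plate spans y -125 to 150 mm
- stirrup (a point): Tip of the raised screw of the clamp stirrup, a fixed steel bridge over the V-block next to the stop (y 103 to 115 mm of vblocks, legs 66 mm apart outside the block). The tip is 93 mm above the bench, 7 mm above a seated roller; bar and knob reach up to 137 mm. So the roller must be fed in along +y of vblocks from the open side
- seat (a point): Where roller_center lies when the roller is fully seated and home against the stop: x 0, y 15, z 71.8 mm in the frame of vblocks, axes as vblocks. Held off to one side while pressed, the roller loads one face more than the other
- stop (a point): The point on the face of the end stop that the centre of the roller's plain end meets: x 0, y 125, z 71.8 mm in the frame of vblocks, axes as vblocks. The stop is a fixed upright steel plate 44 mm wide, 28 to 90 mm above the bench
- v_face_near: The sloping V faces of both V-blocks on the side of -x of vblocks (towards the robot), ground and oiled, slippery; its pose is that of vblocks. A seated roller bears on them along one line
- v_face_far: The sloping V faces of both V-blocks on the side of +x of vblocks, ground and oiled, slippery; its pose is that of vblocks. A seated roller bears on them along the other line
- rest: fixed wooden rest 180 x 130 mm, base board 12 mm thick, origin on the bench under its middle. Two upright notched boards, 12 mm thick, 52 mm high, stand across it at y = -50 and +50 mm; their notches make two lanes along y, at x = -40 and +40 mm, one for the long roller and one for the short. Between the boards there is free room for fingers
- short_roller_center (a point): middle of the short roller, a bystander in the other lane of the rest: steel, 28 mm in diameter, 150 mm long, with a 28 mm spindle at both ends
- oil_bottle: bystander: clear oil bottle, 44 mm in diameter, 115 mm tall, beside the V-blocks; origin under its middle
- wrench: bystander: steel wrench 150 mm long lying on the bench beside the V-blocks, on the robot's side; origin under its middle
- screwdriver: bystander: screwdriver 170 mm long with a wooden handle, lying beside the rest, on the robot's side; origin under its middle
Mind the look-alikes: they are no part of the job. Leave any green or orange look-alike of the part that bears roller_center alone.

How it is judged (in metres and radians):
At the end, for the whole second after the job is handed in: Still held: the roller lies in both Vs (axis within 2 mm sideways, at most 1.5 mm above its seat, within 0.02 rad of the V), plain end within 3 mm of the stop, at rest, fingers on it, each of the two V contact lines bearing over 5 N (its weight alone gives at most 4 N) (y of roller_end in the frame of stop above -0.003 m and x of roller_center in the frame of seat between -0.002 and 0.002 m and z of roller_center in the frame of seat between -0.003 and 0.0015 m and angle between the y axis of roller_center and the y axis of vblocks, either way round below 0.02 rad and contact force between roller and v_face_near above 5 N and contact force between roller and v_face_far above 5 N and contact force between the fingers and roller above 3 N and linear speed of roller below 0.02 m/s); the arm keeps its last pose, push and grip.
It fails at once if the short roller, oil bottle, wrench or screwdriver was moved by more than 30 mm (distance of any of short_roller_center, oil_bottle, wrench, screwdriver from where it was at the start of the episode above 0.03 m).
It also fails if it takes over 45 s, if anything falls off the work surface, if the arm or the gripper's body presses on something with over 40 N, if the wrist force passes 120 N, or if a joint passes its speed limit or range.

### The arm

A 7-joint arm with a two-finger parallel gripper is mounted at the origin on the work surface. World frame = base frame: x ahead of the robot, y to its left, z up, the work surface at z = 0. Lengths are in m, angles in degrees, forces in N, time in s.
With the tool pointing down it reaches from about 0.425 to 0.875 m from the base axis. Payload 4.7 kg.
Tool frame: the origin (TCP) lies at the very end of the fingers, on their centre line; the grasp point (between the pads) lies 19 mm behind it (env.grip_point_offset is the distance from the TCP to the grasp point, in m); z points along the fingers, y is the line along which they close (so a half turn about z gives the same grasp; the last joint's range is limited). The gripper opens to 87 mm and grips with 3 to 60 N. Pads are 19 mm wide; open, the fingers measure 117 mm over their backs; the gripper's body (75 mm by 190 mm) begins 51 mm behind the grasp point.
Start: joints at [66.01, 18.392, -4.016, 83.108, 1.295, 78.541, -3.26], TCP at [0.273, -0.59, 0.223] pointing down, gripper open.
Joint ranges: [-163.93, 163.93], [-17.29, 119.83], [-79.2, 71.16], [3.27, 140.29], [-89.18, 269.18], [5.43, 117.66], [-154.24, 154.24]. Speed limits (degrees/s): [147.25, 147.25, 180, 180, 180, 180, 180].

### API

Orientations are given as [roll, pitch, yaw] about the fixed x, y, z axes, in that order (R = Rz(yaw) Ry(pitch) Rx(roll)).
In Python, from cell import env gives the robot as it stands.
- The arm moves only by the tool jog_arm, never from a script. Its argument "motion" is a list of rows, each an object of numbers: "x", "y", "z": the shift along the tool's x, y, z in cm; "ax", "ay", "az": the turn, a rotation vector about the tool's x, y, z in degrees. In form: [{"x": .., "y": .., "z": .., "ax": .., "ay": .., "az": ..}, ...]. A call has exactly 5 rows; each row shifts and turns the commanded pose from where the row before left it, along the tool's axes as they then stand; what a row does not reach is not made up. A row lasts 1/10 s, in which the tool goes at most 50 mm and 8.59 degrees, less where a joint would pass 70% of its speed; a pose out of reach is approached as far as the arm can. A call is refused whole if a number of a shift passes 5 or a number of a turn 8.59, either way. A call with a gripper value outside its range is refused whole. "claw" is the gripper command: -1 is shut, 1 is fully open, values between are in proportion, set as the call begins (left out, the last holds). The fingers move at their own pace and stop on an object; "squeeze" is the grip in N (left out, the last holds). Time passes only in rows, so rows that do not move let the fingers close, or fill a call up. It gives the time, the measured TCP pose, the force, the opening and the grip force at its end, in the units of the state.
- env.get_obs(): the state, without advancing time (a new reading comes with each control period).
- env.read_camera(name): name is "side" or "top" or "wrist"; returns the picture (400x640x3 uint8, red, green, blue); there is no depth.
- env.camera_params(name): a dict with "fx", "fy", "cx", "cy" (pixels), "extrinsics" (4x4, takes a point from world to camera coordinates). Camera axes: x right, y up, looking along -z (the intrinsics and any distortion apply to the point x, -y, -z); pixel columns grow to the right and rows downward; lengths in m; the calibration is good to about 2 mm. A picture is of the moment at which its call begins: read the wrist's pose just before it. camera_params takes no time and is no camera call; for the wrist camera it gives the pose at the moment of the call.
- env.sign_off(): hands the job in; it is judged then, once.
The state is a dict: "time_s": time; "qpos": joint angles; "joint_velocities": joint speeds; "effort": joint torques, N m; "tool_pos": TCP position; "tool_rot": TCP orientation; "force": force on the tool from outside, world axes, zero at the start; "wrist_torque": the same for the moment, N m; "grip_width": finger opening in m; "grasp_force": force on a finger pad.
Only numpy, scipy, OpenCV 4.12 (cv2) and the standard library are available. Lean on these libraries where they do the work, as an engineer would, in place of code of your own. Each camera call takes 0.05 s, during which the arm holds its last target. There are 200 camera calls.

## Working session

There is one attempt and no reset: what is moved stays moved. The work goes in short steps, Python scripts to look and compute and a tool call to move; the robot and the scene stay as the last step left them, time stands still between calls to the robot, and variables do not carry over. Pictures are saved under pics/ and viewed, at most 10 in all, crops included, and the job is handed in when it is done.

Besides the shell and the picture viewer there is one more tool, called as name([rows], argument=value, ...), one row to a line, values as JSON. jog_arm: Moves the arm, as the interface text tells. Its arguments: {"type":"object","properties":{"motion":{"type":"array"},"claw":{"type":"number"},"squeeze":{"type":"number"}},"required":["motion"]}

```bash
mkdir -p pics; cat > h.py <<'E'
import numpy as np, cv2
from cell import env
def snap(n,f):
    im=env.read_camera(n); cv2.imwrite('pics/'+f+'.png',im[:,:,::-1]); return im
def ray(n,u,v,P=None):
    P=P or env.camera_params(n); E=np.array(P['extrinsics'])
    d=np.array([(u-P['cx'])/P['fx'],-(v-P['cy'])/P['fy'],-1.])
    R=E[:3,:3]; return -R.T@E[:3,3], R.T@d
def onz(n,u,v,z,P=None):
    o,d=ray(n,u,v,P); return o+d*(z-o[2])/d[2]
def proj(n,p,P=None):
    P=P or env.camera_params(n); c=np.array(P['extrinsics'])@np.r_[p,1]
    return P['cx']+P['fx']*c[0]/-c[2], P['cy']+P['fy']*-c[1]/-c[2]
E
python3 - <<'E'
from h import *
for n in('top','side'):
    snap(n,n+'0'); P=env.camera_params(n); print({k:v for k,v in P.items() if k!='extrinsics'}); print(np.round(ray(n,320,200),3))
print(env.get_obs(), env.grip_point_offset)
E
```

```text
{'fx': 483.00203531618644, 'fy': 483.00203531618644, 'cx': 316.28478128380027, 'cy': 198.62545058316311}
[[ 0.233 -0.135  1.559]
 [ 0.154  0.018 -0.988]]
{'fx': 404.62846132663367, 'fy': 404.62846132663367, 'cx': 319.97238482265254, 'cy': 202.21872755193436}
[[ 0.389  0.624  0.938]
 [ 0.084 -0.665 -0.742]]
{'time_s': 0.1, 'qpos': array([66.0086642 , 18.43681405, -4.01649845, 83.16978318,  1.29701057,
       78.53937881, -3.25810209]), 'joint_velocities': array([-0.01519252, -0.03846093, -0.03966719, -0.11509466,  0.03578431,
       -0.03333784,  0.02880437]), 'effort': array([ 3.25452438e-04, -4.92571950e+01, -4.05263091e-01, -3.13397312e+01,
       -6.39109709e-02,  3.94800212e-02,  1.31071520e-04]), 'tool_pos': array([ 0.27237838, -0.58962518,  0.22153193]), 'tool_rot': array([-1.79899373e+02,  7.10455015e-03,  2.48041949e+01]), 'force': array([ 0.63413938,  0.71546852, -1.28922659]), 'wrist_torque': array([0.05097203, 0.00857467, 0.03900089]), 'grasp_force': 0.0, 'grip_width': 0.08701565664534505} 0.0187
```

View pics/top0.png

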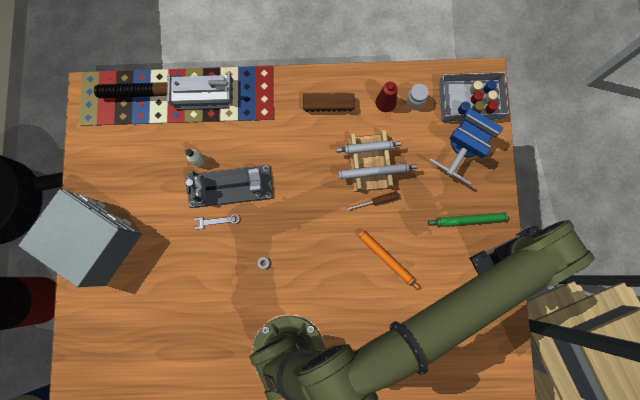

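View pics/side0.png

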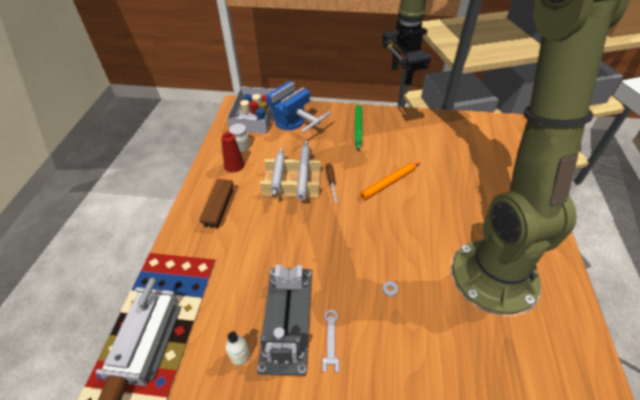

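The top view shows the long roller at about (341,174)–(412,168), with its plain end on the left. The V-blocks are around (230,186) and the short roller is above the long one. In the side view the stirrup and stop look to be at the near (+y) end, around (283,345). I'll zoom in on both to measure.

```bash
python3 - <<'E'
from h import *
a=cv2.imread('pics/top0.png'); b=cv2.imread('pics/side0.png')
c=cv2.resize(a[135:215,175:285],None,fx=6,fy=6,interpolation=3)[:, :660]
d=cv2.resize(a[125:215,325:425],None,fx=6,fy=6,interpolation=3)
cv2.imwrite('pics/cv.png',c); cv2.imwrite('pics/cr.png',d)
for u,v in((341,174),(410,169),(230,186),(187,187),(272,184)): print(u,v,np.round(onz('top',u,v,.056),3))
E
```

```text
341 174 [ 0.55  -0.177  0.056]
410 169 [ 0.559 -0.395  0.056]
230 186 [0.521 0.177 0.056]
187 187 [0.522 0.315 0.056]
272 184 [0.524 0.043 0.056]
```

View pics/cv.png

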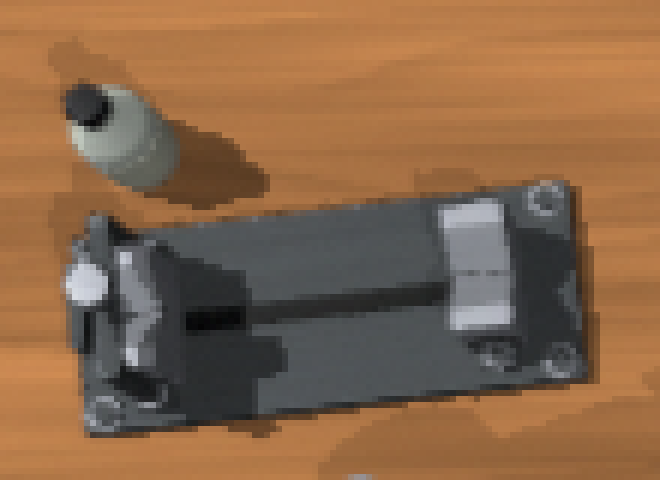

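View pics/cr.png

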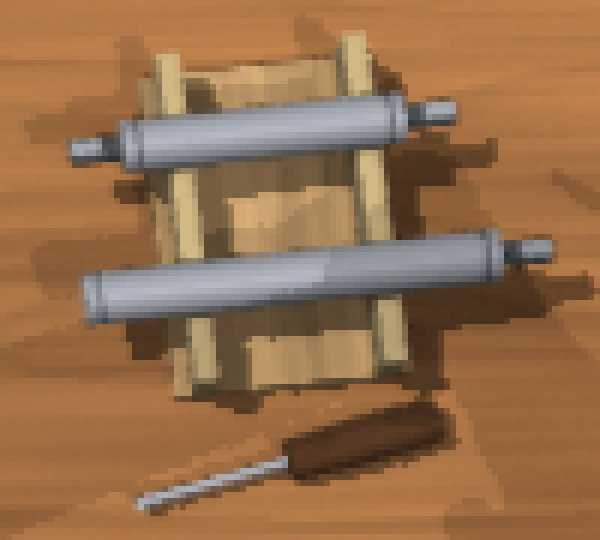

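The zoomed crops show the stop and stirrup at the left (+y) end. The open V-block is at crop (480,272), and the base plate corners are visible. The long roller's plain end is at crop (88,298) and its shoulder at (500,253).

```bash
python3 - <<'E'
from h import *
P=env.camera_params('top')
cv=lambda x,y,z:onz('top',175+x/6-.42,135+y/6-.42,z,P)
cr=lambda x,y,z:onz('top',325+x/6-.42,125+y/6-.42,z,P)
pl=[cv(*p,.014) for p in((85,432),(592,380),(572,182))]
print(np.round(pl,4)); 
yaw=lambda d:np.degrees(np.arctan2(-d[0],d[1]))
d=pl[0]-pl[1]; print('yaw',yaw(d),np.linalg.norm(d), np.linalg.norm(pl[2]-pl[1]))
c=(pl[0]+pl[2])/2; yv=d/np.linalg.norm(d); o=c-.0125*yv; print('origin',o)
s=[cv(187,320,.014),cv(445,292,.014)];print('slot',s,yaw(s[0]-s[1]))
t=[cv(*p,.074) for p in((440,208),(497,200),(513,322),(452,330))];print('blk',np.mean(t,0),'pred',o-.079*yv)
print('seat',o+.015*yv)
a,b,e=cr(88,298,.06),cr(500,253,.06),cr(555,248,.056)
d=a-b;print('roller',a,b,e,'len',np.linalg.norm(d),'yaw',yaw(d),'mid',(a+b)/2)
r=[cr(*p,.052) for p in((168,58),(205,378),(355,38),(395,360))];print('rest',np.mean(r,0),yaw((r[0]+r[1]-r[2]-r[3])))
# side ray cross-check
for n,(u,v) in dict(plain=(304,196),).items(): print(onz('side',u,v,.06))
P=env.camera_params('wrist');print(P['fx'],ray('wrist',320,200))
E
```

```text
[[0.4649 0.3205 0.014 ]
 [0.4858 0.0443 0.014 ]
 [0.5959 0.0542 0.014 ]]
yaw 4.318672572026644 0.27700114383053087 0.11057421921515947
origin [0.53136188 0.17488032 0.014     ]
slot [array([0.52515068, 0.26551372, 0.014     ]), array([0.53661314, 0.12413535, 0.014     ])] 4.6352033372755495
blk [0.53890307 0.09799987 0.074     ] pred [0.53731087 0.09610463 0.014     ]
seat [0.53023232 0.18983773 0.014     ]
roller [ 0.54825918 -0.17119239  0.06      ] [ 0.56603817 -0.38852574  0.06      ] [ 0.56875725 -0.41820396  0.056     ] len 0.2180593508301771 yaw 4.676678657346083 mid [ 0.55714868 -0.27985907  0.06      ]
rest [ 0.59626579 -0.27514781  0.052     ] 4.175701680592896
[ 0.53730045 -0.17209591  0.06      ]
329.8641896111046 (array([ 0.34053788, -0.55895347,  0.38500665]), array([-0.25649087, -0.10373522, -0.96104715]))
```

Both yaws come out near 4.5°, so a tool yaw of about 94.5° suits the grasp and the placing. I'll turn first, then travel above the roller.

jog_arm([
  {"az": -8.5},
  {"az": -8.5},
  {"az": -8.5},
  {"az": -8.5},
  {"az": -8.5},
], claw=1, squeeze=50)

```text
$.motion[0]: bad value
```

jog_arm([
  {"az": -7},
  {"az": -7},
  {"az": -7},
  {"az": -6.2},
  {},
])

```text
$.motion[0]: bad value
```

jog_arm([
  {"x": 3.2,"y": 3.4},
  {"x": 3.2,"y": 3.4},
  {"x": 3.2,"y": 3.4},
  {"x": 3.2,"y": 3.4},
  {"x": 3.2,"y": 3.4},
])

```text
$.motion[0]: bad value
```

jog_arm([
  {"x": 3.2,"y": 3.4},
  {"x": 3.2,"y": 3.4},
  {"x": 3.2,"y": 3.4},
  {"x": 3.2,"y": 3.4},
  {},
])

```text
$.motion[0]: bad value
```

Each row needs all six numbers.

jog_arm([
  {"x": 0,"y": 0,"z": 0,"ax": 0,"ay": 0,"az": -8.5},
  {"x": 0,"y": 0,"z": 0,"ax": 0,"ay": 0,"az": -8.5},
  {"x": 0,"y": 0,"z": 0,"ax": 0,"ay": 0,"az": -8.5},
  {"x": 0,"y": 0,"z": 0,"ax": 0,"ay": 0,"az": -8.5},
  {"x": 0,"y": 0,"z": 0,"ax": 0,"ay": 0,"az": -8.5},
], claw=1, squeeze=50)

```text
time_s: 0.6
tool_pos: [0.2724, -0.5898, 0.2219]
tool_rot: [-179.9, -0.0, 67.7]
force: [-0.1, -0.3, -0.3]
grip_width: 0.0872
grasp_force: 0.0
```

jog_arm([
  {"x": 0,"y": 0,"z": 0,"ax": 0,"ay": 0,"az": -7},
  {"x": 0,"y": 0,"z": 0,"ax": 0,"ay": 0,"az": -7},
  {"x": 0,"y": 0,"z": 0,"ax": 0,"ay": 0,"az": -7},
  {"x": 0,"y": 0,"z": 0,"ax": 0,"ay": 0,"az": -6.2},
  {"x": 0,"y": 0,"z": 0,"ax": 0,"ay": 0,"az": 0},
])

```text
time_s: 1.1
tool_pos: [0.2724, -0.5898, 0.2219]
tool_rot: [-180.0, -0.1, 94.5]
force: [0.1, 0.2, -0.4]
grip_width: 0.087
grasp_force: 0.0
```

jog_arm([
  {"x": 3.2,"y": 3.4,"z": 0,"ax": 0,"ay": 0,"az": 0},
  {"x": 3.2,"y": 3.4,"z": 0,"ax": 0,"ay": 0,"az": 0},
  {"x": 3.2,"y": 3.4,"z": 0,"ax": 0,"ay": 0,"az": 0},
  {"x": 3.2,"y": 3.4,"z": 0,"ax": 0,"ay": 0,"az": 0},
  {"x": 3.2,"y": 3.4,"z": 0,"ax": 0,"ay": 0,"az": 0},
])

```text
time_s: 1.6
tool_pos: [0.4304, -0.4156, 0.2224]
tool_rot: [-180.0, 0.0, 94.3]
force: [0.9, -0.0, 0.3]
grip_width: 0.0867
grasp_force: 0.0
```

jog_arm([
  {"x": 3.2,"y": 3.4,"z": 0,"ax": 0,"ay": 0,"az": 0},
  {"x": 3.2,"y": 3.4,"z": 0,"ax": 0,"ay": 0,"az": 0},
  {"x": 3.2,"y": 3.4,"z": 0,"ax": 0,"ay": 0,"az": 0},
  {"x": 3.2,"y": 3.4,"z": 0,"ax": 0,"ay": 0,"az": 0},
  {"x": 0,"y": 0,"z": 0,"ax": 0,"ay": 0,"az": 0},
])

```text
time_s: 2.1
tool_pos: [0.56, -0.2698, 0.2225]
tool_rot: [179.8, -0.3, 95.1]
force: [-0.5, 1.1, -0.5]
grip_width: 0.0873
grasp_force: 0.0
```

```bash
python3 - <<'E'
from h import *
o=env.get_obs();P=env.camera_params('wrist');print(o['tool_pos'],o['tool_rot'],o['qpos'])
snap('wrist','w1'); np.save('w1.npy',P,allow_pickle=True)
print(ray('wrist',320,200,P), [proj('wrist',p,P) for p in((.548,-.171,.056),(.566,-.389,.056),(.557,-.28,.056))])
E
```

```text
[ 0.56001407 -0.26977278  0.22250009] [179.80575122  -0.27604884  95.05191272] [ 45.2926488   16.86660705 -26.86631443  86.73272481   7.35982089
  78.16565455  22.9707761 ]
(array([ 0.55350592, -0.19680171,  0.38630715]), array([ 0.01457571, -0.27092975, -0.96257198])) [(np.float64(319.6615106530523), np.float64(78.37259899483851)), (np.float64(319.09475445036526), np.float64(285.44291686164013)), (np.float64(319.3537933509834), np.float64(190.80033997140936))]
```

View pics/w1.png

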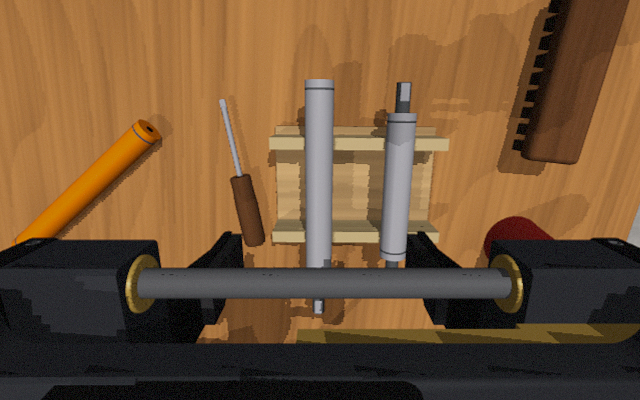

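The wrist view shows the long roller straight ahead at column 319–320 (predicted 319.4), with its plain end at row 81. The estimate holds. Next I'll check the settled pose and the plain end.

```bash
python3 - <<'E'
from h import *
P=np.load('w1.npy',allow_pickle=True).item()
im=cv2.imread('pics/w1.png'); hsv=cv2.cvtColor(im,cv2.COLOR_BGR2HSV)
m=(hsv[...,1]<60)&(hsv[...,2]>70)
for r in (95,115,170,190,210):
    c=np.where(m[r,280:360])[0]+280; print(r,c.min(),c.max(),onz('wrist',(c.min()+c.max())/2,r,.058,P).round(4))
c=np.where(m[60:120,320])[0]+60; print('end row',c.min(), onz('wrist',320,c.min(),.07,P))
o=env.get_obs();print(o['tool_pos'],o['tool_rot'])
E
```

```text
95 305 333 [ 0.5487 -0.186   0.058 ]
115 305 332 [ 0.5498 -0.2044  0.058 ]
170 305 332 [ 0.5543 -0.258   0.058 ]
190 306 331 [ 0.556  -0.2787  0.058 ]
210 305 331 [ 0.5573 -0.3002  0.058 ]
end row 79 [ 0.54858369 -0.17259898  0.07      ]
[ 0.55755597 -0.27404521  0.22230959] [ 1.79948210e+02 -1.24079274e-01  9.48082729e+01]
```

jog_arm([
  {"x": -0.2,"y": 0.1,"z": 3,"ax": 0,"ay": 0,"az": 0.2},
  {"x": 0,"y": 0,"z": 3,"ax": 0,"ay": 0,"az": 0},
  {"x": 0,"y": 0,"z": 3,"ax": 0,"ay": 0,"az": 0},
  {"x": 0,"y": 0,"z": 2,"ax": 0,"ay": 0,"az": 0},
  {"x": 0,"y": 0,"z": 0,"ax": 0,"ay": 0,"az": 0},
], claw=0.4)

```text
time_s: 2.65
tool_pos: [0.5528, -0.2814, 0.1088]
tool_rot: [-179.6, -0.2, 94.1]
force: [-0.0, -0.0, -0.2]
grip_width: 0.0624
grasp_force: 0.0
```

jog_arm([
  {"x": 0,"y": 0,"z": 2.5,"ax": 0,"ay": 0,"az": 0},
  {"x": 0,"y": 0,"z": 2.5,"ax": 0,"ay": 0,"az": 0},
  {"x": 0,"y": 0,"z": 1.5,"ax": 0,"ay": 0,"az": 0},
  {"x": 0,"y": 0,"z": 1,"ax": 0,"ay": 0,"az": 0},
  {"x": 0,"y": 0,"z": 0,"ax": 0,"ay": 0,"az": 0},
])

```text
time_s: 3.15
tool_pos: [0.5555, -0.2811, 0.0369]
tool_rot: [-179.9, -0.0, 94.2]
force: [-0.0, 0.3, -0.5]
grip_width: 0.0611
grasp_force: 0.0
```

jog_arm([
  {"x": 0,"y": 0,"z": 0,"ax": 0,"ay": 0,"az": 0},
  {"x": 0,"y": 0,"z": 0,"ax": 0,"ay": 0,"az": 0},
  {"x": 0,"y": 0,"z": 0,"ax": 0,"ay": 0,"az": 0},
  {"x": 0,"y": 0,"z": 0,"ax": 0,"ay": 0,"az": 0},
  {"x": 0,"y": 0,"z": 0,"ax": 0,"ay": 0,"az": 0},
])

```text
time_s: 3.65
tool_pos: [0.5564, -0.281, 0.0379]
tool_rot: [180.0, 0.0, 94.3]
force: [0.4, 0.2, 0.0]
grip_width: 0.061
grasp_force: 0.0
```

Squarely over the roller, so I close.

jog_arm([
  {"x": 0,"y": 0,"z": 0,"ax": 0,"ay": 0,"az": 0},
  {"x": 0,"y": 0,"z": 0,"ax": 0,"ay": 0,"az": 0},
  {"x": 0,"y": 0,"z": 0,"ax": 0,"ay": 0,"az": 0},
  {"x": 0,"y": 0,"z": 0,"ax": 0,"ay": 0,"az": 0},
  {"x": 0,"y": 0,"z": 0,"ax": 0,"ay": 0,"az": 0},
], claw=-1, squeeze=50)

```text
time_s: 4.15
tool_pos: [0.5562, -0.2809, 0.0375]
tool_rot: [-180.0, 0.0, 94.3]
force: [0.6, 1.0, 0.4]
grip_width: 0.029
grasp_force: 0.0
```

jog_arm([
  {"x": 0,"y": 0,"z": 0,"ax": 0,"ay": 0,"az": 0},
  {"x": 0,"y": 0,"z": 0,"ax": 0,"ay": 0,"az": 0},
  {"x": 0,"y": 0,"z": 0,"ax": 0,"ay": 0,"az": 0},
  {"x": 0,"y": 0,"z": 0,"ax": 0,"ay": 0,"az": 0},
  {"x": 0,"y": 0,"z": 0,"ax": 0,"ay": 0,"az": 0},
])

```text
time_s: 4.65
tool_pos: [0.5561, -0.2809, 0.0375]
tool_rot: [-180.0, 0.0, 94.3]
force: [-1.5, 0.5, -0.0]
grip_width: 0.0269
grasp_force: 50.0
```

jog_arm([
  {"x": 0,"y": 0,"z": -1,"ax": 0,"ay": 0,"az": 0},
  {"x": 0,"y": 0,"z": -2,"ax": 0,"ay": 0,"az": 0},
  {"x": 0,"y": 0,"z": -3,"ax": 0,"ay": 0,"az": 0},
  {"x": 0,"y": 0,"z": -3,"ax": 0,"ay": 0,"az": 0},
  {"x": 1,"y": 0,"z": -1,"ax": 0,"ay": 0,"az": 0},
])

```text
time_s: 5.15
tool_pos: [0.5568, -0.2731, 0.1409]
tool_rot: [179.8, 0.2, 94.2]
force: [0.1, -0.1, -3.7]
grip_width: 0.0266
grasp_force: 49.9
```

jog_arm([
  {"x": 2.5,"y": 0.2,"z": 0,"ax": 0,"ay": 0,"az": 0},
  {"x": 4,"y": 0.2,"z": 0,"ax": 0,"ay": 0,"az": 0},
  {"x": 4,"y": 0.2,"z": 0,"ax": 0,"ay": 0,"az": 0},
  {"x": 4,"y": 0.2,"z": 0,"ax": 0,"ay": 0,"az": 0},
  {"x": 4,"y": 0.2,"z": 0,"ax": 0,"ay": 0,"az": 0},
])

```text
time_s: 5.65
tool_pos: [0.5502, -0.083, 0.1364]
tool_rot: [-179.9, -0.0, 94.3]
force: [0.4, -0.0, -4.6]
grip_width: 0.0267
grasp_force: 49.9
```

jog_arm([
  {"x": 4,"y": 0,"z": 0,"ax": 0,"ay": 0,"az": 0},
  {"x": 4,"y": 0,"z": 0,"ax": 0,"ay": 0,"az": 0},
  {"x": 4,"y": 0,"z": 0,"ax": 0,"ay": 0,"az": 0},
  {"x": 3,"y": 0,"z": 0,"ax": 0,"ay": 0,"az": 0},
  {"x": 2,"y": 0,"z": 0,"ax": 0,"ay": 0,"az": 0},
])

```text
time_s: 6.15
tool_pos: [0.5368, 0.0881, 0.1366]
tool_rot: [-179.9, -0.1, 94.6]
force: [0.3, 0.1, -5.0]
grip_width: 0.0268
grasp_force: 49.9
```

jog_arm([
  {"x": 1,"y": 0,"z": 0,"ax": 0,"ay": 0,"az": 0},
  {"x": 0,"y": 0,"z": 0,"ax": 0,"ay": 0,"az": 0},
  {"x": 0,"y": 0,"z": 0,"ax": 0,"ay": 0,"az": 0},
  {"x": 0,"y": 0,"z": 0,"ax": 0,"ay": 0,"az": 0},
  {"x": 0,"y": 0,"z": 0,"ax": 0,"ay": 0,"az": 0},
])

```text
time_s: 6.65
tool_pos: [0.5383, 0.0922, 0.1373]
tool_rot: [-180.0, 0.0, 94.2]
force: [0.5, -0.2, -5.2]
grip_width: 0.027
grasp_force: 49.9
```

```bash
python3 - <<'E'
from h import *
o=env.get_obs();P=env.camera_params('wrist');print(o['tool_pos'],o['tool_rot'],o['qpos'],o['force'],o['wrist_torque'],o['grip_width'])
snap('wrist','w2'); np.save('w2.npy',P,allow_pickle=True)
O=np.array([.5314,.1749]);t=np.radians(4.4);R=np.array([[np.cos(t),-np.sin(t)],[np.sin(t),np.cos(t)]])
V=lambda x,y,z:np.r_[O+R@[x,y],z]
for q in((0,-.095,.052),(0,-.063,.052),(0,.093,.052),(0,.125,.0718),(0,.109,.093),(-.055,-.125,.014),(.055,-.125,.014),(-.055,.15,.014),(.055,.15,.014)): print(q,np.round(proj('wrist',V(*q),P),1))
E
```

```text
[0.53826775 0.09215085 0.13733536] [-1.79982290e+02  3.27495329e-02  9.41533314e+01] [ 22.21923302  12.61216184 -38.81150137 103.10268033   8.56431536
  67.26148656 -15.09208957] [ 0.52186273 -0.15683415 -5.22001581] [ 0.00064191 -0.12163413  0.03679235] 0.0269500908018695
(0, -0.095, 0.052) [323.  217.6]
(0, -0.063, 0.052) [322.8 178.3]
(0, 0.093, 0.052) [321.7 -59.8]
(0, 0.125, 0.0718) [ 321.1 -144.4]
(0, 0.109, 0.093) [ 320.9 -135.6]
(-0.055, -0.125, 0.014) [264.3 234.9]
(0.055, -0.125, 0.014) [382.3 234.6]
(-0.055, 0.15, 0.014) [ 243.7 -128.5]
(0.055, 0.15, 0.014) [ 399.7 -129.3]
```

View pics/w2.png

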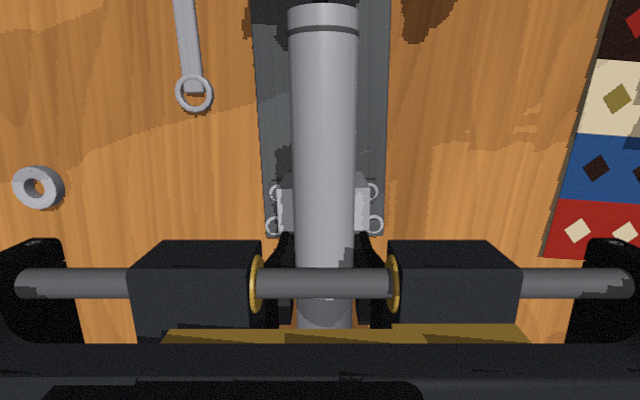

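The view shows the roller along column ~323, with its plain end near row 5, over the base plate. The plate edges are at columns ~264 and ~383 at row 235, close to prediction. I'll measure lateral offset and yaw precisely.

```bash
python3 - <<'E'
from h import *
P=np.load('w2.npy',allow_pickle=True).item()
im=cv2.imread('pics/w2.png'); hsv=cv2.cvtColor(im,cv2.COLOR_BGR2HSV).astype(int)
m=(hsv[...,1]<70)
def run(mask,r,c0):
    l=c0
    while mask[r,l-1]: l-=1
    h=c0
    while mask[r,h+1]: h+=1
    return l,h+1
g=m; b=(hsv[...,2]>115)&m
pe=[];ra=[]
for r in range(10,171,20):
    L=run(g,r,320); B=run(b,r,322)
    Lw=onz('wrist',L[0],r,.014,P);Rw=onz('wrist',L[1],r,.014,P); A=onz('wrist',(B[0]+B[1])/2-.5,r,.138+.0187,P)
    print(r,L,B,Lw.round(4),Rw.round(4),A.round(4)); pe.append((Lw+Rw)/2); ra.append(A)
for n,q in(('plate',pe),('roller',ra)):
    q=np.array(q); k=np.polyfit(q[:,1],q[:,0],1); print(n,'yaw',-np.degrees(np.arctan(k[0])),'x at y=.1,.135,.19',np.polyval(k,[.1,.135,.19]))
c=np.where(b[:60,322])[0];print(c.min(),onz('wrist',322,c.min(),.156+.014,P))
E
```

```text
10 (251, 391) (291, 357) [0.4713 0.2331 0.014 ] [0.5799 0.241  0.014 ] [0.5305 0.2018 0.1567]
30 (252, 390) (322, 323) [0.4723 0.219  0.014 ] [0.5809 0.2269 0.014 ] [0.5304 0.1947 0.1567]
50 (254, 389) (293, 357) [0.4741 0.2045 0.014 ] [0.582  0.2124 0.014 ] [0.5319 0.1875 0.1567]
70 (255, 389) (293, 356) [0.4752 0.1896 0.014 ] [0.5839 0.1975 0.014 ] [0.5323 0.18   0.1567]
90 (256, 388) (294, 355) [0.4762 0.1741 0.014 ] [0.585  0.1821 0.014 ] [0.5329 0.1722 0.1567]
110 (257, 387) (294, 355) [0.4773 0.1582 0.014 ] [0.5862 0.1662 0.014 ] [0.5335 0.1642 0.1567]
130 (259, 387) (295, 354) [0.4793 0.1418 0.014 ] [0.5883 0.1498 0.014 ] [0.5341 0.156  0.1567]
150 (260, 386) (295, 355) [0.4805 0.1249 0.014 ] [0.5895 0.1329 0.014 ] [0.5349 0.1475 0.1567]
170 (262, 385) (296, 354) [0.4827 0.1074 0.014 ] [0.5908 0.1153 0.014 ] [0.5356 0.1387 0.1567]
plate yaw 5.065301656012414 x at y=.1,.135,.19 [0.53764433 0.53454202 0.52966698]
roller yaw 4.709350779247767 x at y=.1,.135,.19 [0.53877275 0.53588948 0.53135862]
3 [0.53008472 0.20071927 0.17      ]
```

jog_arm([
  {"x": 1.5,"y": -0.15,"z": 0,"ax": 0,"ay": 0,"az": -0.3},
  {"x": 2.5,"y": 0,"z": 0,"ax": 0,"ay": 0,"az": 0},
  {"x": 1.3,"y": 0,"z": 0.5,"ax": 0,"ay": 0,"az": 0},
  {"x": 0,"y": 0,"z": 1.5,"ax": 0,"ay": 0,"az": 0},
  {"x": 0,"y": 0,"z": 1,"ax": 0,"ay": 0,"az": 0},
])

```text
time_s: 7.2
tool_pos: [0.5317, 0.1464, 0.106]
tool_rot: [-179.9, 0.0, 94.7]
force: [0.2, -0.4, -4.9]
grip_width: 0.0269
grasp_force: 49.9
```

jog_arm([
  {"x": 0,"y": 0,"z": 1.5,"ax": 0,"ay": 0,"az": 0},
  {"x": 0,"y": 0,"z": 1.5,"ax": 0,"ay": 0,"az": 0},
  {"x": 0,"y": 0,"z": 0.5,"ax": 0,"ay": 0,"az": 0},
  {"x": 0,"y": 0,"z": 0,"ax": 0,"ay": 0,"az": 0},
  {"x": 0,"y": 0,"z": 0,"ax": 0,"ay": 0,"az": 0},
])

```text
time_s: 7.7
tool_pos: [0.5328, 0.1465, 0.0727]
tool_rot: [180.0, -0.0, 94.6]
force: [0.5, -0.0, -4.3]
grip_width: 0.0271
grasp_force: 49.9
```

```bash
python3 - <<'E'
from h import *
o=env.get_obs();P=env.camera_params('wrist');print(o['tool_pos'],o['tool_rot'],o['force'],o['wrist_torque'])
a=snap('wrist','w3'); np.save('w3.npy',P,allow_pickle=True)
b=snap('side','s3')
s=cv2.resize(b[250:390,220:350],None,fx=3,fy=3,interpolation=3)
out=np.zeros((420,800,3),np.uint8); out[:420,:390]=s; out[:400,390:]=a[:,115:525]; cv2.imwrite('pics/c3.png',out[:,:,::-1])
E
```

```text
[0.53278692 0.14648135 0.07271191] [ 1.79976057e+02 -1.10389739e-02  9.45749591e+01] [ 0.54931623 -0.03616972 -4.31135623] [ 0.03411616 -0.13821724 -0.0278707 ]
```

View pics/c3.png

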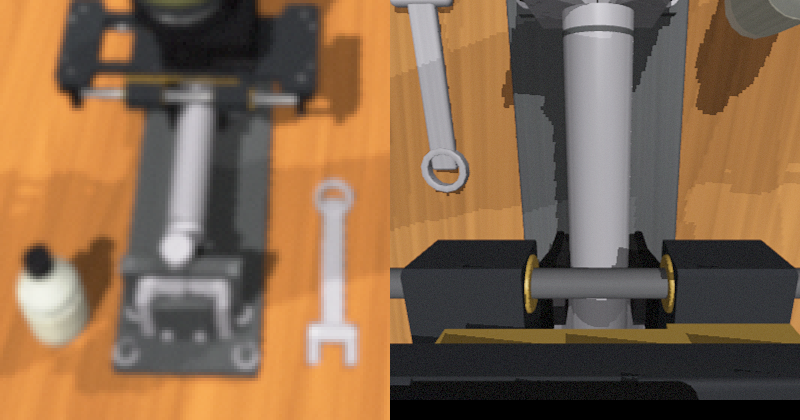

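The composite shows the roller over the plate, in line with the V and with its plain end just short of the stirrup bridge. Now I'll lower it to just above the seat.

jog_arm([
  {"x": 0,"y": 0,"z": 0.6,"ax": 0,"ay": 0,"az": 0},
  {"x": 0,"y": 0,"z": 0.6,"ax": 0,"ay": 0,"az": 0},
  {"x": 0,"y": 0,"z": 0.4,"ax": 0,"ay": 0,"az": 0},
  {"x": 0,"y": 0,"z": 0,"ax": 0,"ay": 0,"az": 0},
  {"x": 0,"y": 0,"z": 0,"ax": 0,"ay": 0,"az": 0},
])

```text
time_s: 8.3
tool_pos: [0.5323, 0.1465, 0.0563]
tool_rot: [-180.0, 0.0, 94.6]
force: [-0.9, 0.3, -5.3]
grip_width: 0.0269
grasp_force: 49.9
```

```bash
python3 - <<'E'
from h import *
o=env.get_obs();P=env.camera_params('wrist');print(o['tool_pos'],o['tool_rot'],o['force'],o['wrist_torque'])
im=snap('wrist','w4')[:,:,::-1]
hsv=cv2.cvtColor(np.ascontiguousarray(im),cv2.COLOR_BGR2HSV).astype(int)
m=(hsv[...,1]<70); z=o['tool_pos'][2]+.0187
def run(mask,r,c0):
    l=h=c0
    while mask[r,l-1]: l-=1
    while mask[r,h+1]: h+=1
    return l,h+1
b=(hsv[...,2]>115)&m; pe=[];ra=[]
for r in range(60,221,10):
    L=run(m,r,320);B=run(b,r,318)
    if r%40==20: print(r,L,B)
    if not 120<L[1]-L[0]<260: continue
    pe.append((onz('wrist',L[0],r,.014,P)+onz('wrist',L[1],r,.014,P))/2)
    if 50<B[1]-B[0]<80: ra.append(onz('wrist',(B[0]+B[1])/2-.5,r,z,P))
for n,q in(('plate',pe),('roller',ra)):
    q=np.array(q); k=np.polyfit(q[:,1],q[:,0],1); print(n,len(q),'yaw',-np.degrees(np.arctan(k[0])),'x at',np.polyval(k,[.15,.19]))
E
```

```text
[0.53230447 0.14650613 0.05631871] [-1.79976235e+02  1.26568909e-03  9.46010824e+01] [-0.91361193  0.3354694  -5.30831609] [ 0.02555045 -0.09429386  0.01726406]
60 (230, 418) (292, 357)
100 (233, 416) (293, 356)
140 (236, 413) (294, 355)
180 (240, 411) (295, 355)
220 (243, 408) (296, 354)
plate 17 yaw 5.187717782526883 x at [0.53335669 0.52972505]
roller 17 yaw 4.868533946841337 x at [0.5327948  0.52938772]
```

jog_arm([
  {"x": 0.6,"y": 0,"z": 0,"ax": 0,"ay": 0,"az": -0.2},
  {"x": 0.8,"y": 0,"z": 0,"ax": 0,"ay": 0,"az": 0},
  {"x": 0.8,"y": 0,"z": 0,"ax": 0,"ay": 0,"az": 0},
  {"x": 0.6,"y": 0,"z": 0,"ax": 0,"ay": 0,"az": 0},
  {"x": 0.4,"y": 0,"z": 0,"ax": 0,"ay": 0,"az": 0},
])

```text
time_s: 8.85
tool_pos: [0.5296, 0.1797, 0.0566]
tool_rot: [180.0, -0.0, 94.9]
force: [-0.1, -0.1, -4.9]
grip_width: 0.0272
grasp_force: 49.9
```

jog_arm([
  {"x": 0.3,"y": 0,"z": 0,"ax": 0,"ay": 0,"az": 0},
  {"x": 0.2,"y": 0,"z": 0,"ax": 0,"ay": 0,"az": 0},
  {"x": 0.1,"y": 0,"z": 0,"ax": 0,"ay": 0,"az": 0},
  {"x": 0,"y": 0,"z": 0,"ax": 0,"ay": 0,"az": 0},
  {"x": 0,"y": 0,"z": 0,"ax": 0,"ay": 0,"az": 0},
])

```text
time_s: 9.35
tool_pos: [0.5293, 0.184, 0.0565]
tool_rot: [-180.0, 0.0, 94.8]
force: [1.0, -0.4, -5.8]
grip_width: 0.0269
grasp_force: 49.9
```

No contact yet. I'll creep forward until the force along y rises.

jog_arm([
  {"x": 0.1,"y": 0,"z": 0,"ax": 0,"ay": 0,"az": 0},
  {"x": 0.1,"y": 0,"z": 0,"ax": 0,"ay": 0,"az": 0},
  {"x": 0.1,"y": 0,"z": 0,"ax": 0,"ay": 0,"az": 0},
  {"x": 0.1,"y": 0,"z": 0,"ax": 0,"ay": 0,"az": 0},
  {"x": 0,"y": 0,"z": 0,"ax": 0,"ay": 0,"az": 0},
])

```text
time_s: 9.85
tool_pos: [0.5289, 0.1886, 0.0565]
tool_rot: [-180.0, -0.0, 94.8]
force: [0.6, 0.0, -3.9]
grip_width: 0.0268
grasp_force: 49.9
```

jog_arm([
  {"x": 0.05,"y": 0,"z": 0,"ax": 0,"ay": 0,"az": 0},
  {"x": 0.05,"y": 0,"z": 0,"ax": 0,"ay": 0,"az": 0},
  {"x": 0.05,"y": 0,"z": 0,"ax": 0,"ay": 0,"az": 0},
  {"x": 0.05,"y": 0,"z": 0,"ax": 0,"ay": 0,"az": 0},
  {"x": 0,"y": 0,"z": 0,"ax": 0,"ay": 0,"az": 0},
])

```text
time_s: 10.35
tool_pos: [0.5288, 0.1891, 0.0563]
tool_rot: [-180.0, 0.1, 94.8]
force: [-0.2, -4.6, -4.0]
grip_width: 0.0271
grasp_force: 49.9
```

The roller has met the stop at y=0.189, as predicted. Lowering into the Vs.

jog_arm([
  {"x": -0.05,"y": 0,"z": 0.1,"ax": 0,"ay": 0,"az": 0},
  {"x": 0,"y": 0,"z": 0.1,"ax": 0,"ay": 0,"az": 0},
  {"x": 0,"y": 0,"z": 0.05,"ax": 0,"ay": 0,"az": 0},
  {"x": 0,"y": 0,"z": 0,"ax": 0,"ay": 0,"az": 0},
  {"x": 0,"y": 0,"z": 0,"ax": 0,"ay": 0,"az": 0},
])

```text
time_s: 10.85
tool_pos: [0.5292, 0.1892, 0.0544]
tool_rot: [180.0, 0.1, 94.8]
force: [0.4, -5.8, -1.1]
grip_width: 0.0267
grasp_force: 50.0
```

jog_arm([
  {"x": 0,"y": 0,"z": 0.05,"ax": 0,"ay": 0,"az": 0},
  {"x": 0,"y": 0,"z": 0.05,"ax": 0,"ay": 0,"az": 0},
  {"x": 0,"y": 0,"z": 0,"ax": 0,"ay": 0,"az": 0},
  {"x": 0,"y": 0,"z": 0,"ax": 0,"ay": 0,"az": 0},
  {"x": 0,"y": 0,"z": 0,"ax": 0,"ay": 0,"az": 0},
])

```text
time_s: 11.35
tool_pos: [0.5294, 0.1892, 0.0536]
tool_rot: [180.0, 0.1, 94.8]
force: [0.0, -5.0, 0.5]
grip_width: 0.0263
grasp_force: 50.0
```

jog_arm([
  {"x": 0,"y": 0,"z": 0.05,"ax": 0,"ay": 0,"az": 0},
  {"x": 0,"y": 0,"z": 0.05,"ax": 0,"ay": 0,"az": 0},
  {"x": 0,"y": 0,"z": 0,"ax": 0,"ay": 0,"az": 0},
  {"x": 0,"y": 0,"z": 0,"ax": 0,"ay": 0,"az": 0},
  {"x": 0,"y": 0,"z": 0,"ax": 0,"ay": 0,"az": 0},
])

```text
time_s: 11.85
tool_pos: [0.5294, 0.1892, 0.0535]
tool_rot: [180.0, 0.1, 94.8]
force: [-2.9, -6.0, 5.9]
grip_width: 0.0266
grasp_force: 50.0
```

```bash
python3 - <<'E'
from h import *
F=[]
for i in range(4):
    o=env.get_obs(); F.append(np.r_[o['force'],o['wrist_torque']]); env.read_camera('top')
print(np.round(F,2),o['tool_pos'],o['tool_rot'])
E
```

```text
[[-2.92 -6.    5.86 -1.26  0.48 -0.06]
 [-3.58 -6.04  5.44 -1.3   0.5  -0.  ]
 [-3.3  -6.69  6.42 -1.3   0.49  0.02]
 [-2.79 -5.5   6.7  -1.29  0.54 -0.01]] [0.52940341 0.18922496 0.05347753] [1.79952770e+02 9.29319169e-02 9.47578763e+01]
```

Seated, with the pressing force rising. A sideways force of −3 N on the tool means the command sits slightly too far +x, so I'll shift −0.5 mm and press further.

jog_arm([
  {"x": 0,"y": -0.05,"z": 0,"ax": 0,"ay": 0,"az": 0},
  {"x": 0,"y": 0,"z": 0.05,"ax": 0,"ay": 0,"az": 0},
  {"x": 0,"y": 0,"z": 0.05,"ax": 0,"ay": 0,"az": 0},
  {"x": 0,"y": 0,"z": 0,"ax": 0,"ay": 0,"az": 0},
  {"x": 0,"y": 0,"z": 0,"ax": 0,"ay": 0,"az": 0},
])

```text
time_s: 12.55
tool_pos: [0.5294, 0.1892, 0.0534]
tool_rot: [179.9, 0.1, 94.8]
force: [-4.2, -7.4, 11.8]
grip_width: 0.0269
grasp_force: 50.0
```

```bash
cat > f.py <<'E'
from h import *
F=[]
for i in range(6):
    o=env.get_obs(); F.append(np.r_[o['force'],o['wrist_torque']]); env.read_camera('top')
print(np.round(np.mean(F,0),2),o['time_s'],o['tool_pos'],o['tool_rot'],o['grip_width'],o['grasp_force'])
E
python3 f.py
```

```text
[-4.190e+00 -6.910e+00  1.171e+01 -1.490e+00  7.400e-01  1.000e-02] 12.8 [0.52944188 0.18919746 0.0534156 ] [1.79892292e+02 1.12374161e-01 9.47563859e+01] 0.026891761269087842 50.01550476998091
```

jog_arm([
  {"x": 0,"y": -0.07,"z": 0,"ax": 0,"ay": 0,"az": 0},
  {"x": 0,"y": 0,"z": 0.05,"ax": 0,"ay": 0,"az": 0},
  {"x": -0.03,"y": 0,"z": 0,"ax": 0,"ay": 0,"az": 0},
  {"x": 0,"y": 0,"z": 0,"ax": 0,"ay": 0,"az": 0},
  {"x": 0,"y": 0,"z": 0,"ax": 0,"ay": 0,"az": 0},
])

```text
time_s: 13.35
tool_pos: [0.5294, 0.1892, 0.0534]
tool_rot: [179.8, 0.1, 94.8]
force: [-3.7, -6.9, 12.1]
grip_width: 0.0271
grasp_force: 50.0
```

```bash
python3 f.py
```

```text
[-3.320e+00 -6.920e+00  1.245e+01 -1.360e+00  5.900e-01 -1.000e-02] 13.6 [0.52941648 0.18922295 0.053366  ] [1.79808693e+02 8.32812010e-02 9.47580411e+01] 0.02707100981681218 50.020682998001575
```

jog_arm([
  {"x": 0,"y": -0.1,"z": 0,"ax": 0,"ay": 0,"az": 0},
  {"x": 0,"y": 0,"z": 0.05,"ax": 0,"ay": 0,"az": 0},
  {"x": 0,"y": 0,"z": 0,"ax": 0,"ay": 0,"az": 0},
  {"x": 0,"y": 0,"z": 0,"ax": 0,"ay": 0,"az": 0},
  {"x": 0,"y": 0,"z": 0,"ax": 0,"ay": 0,"az": 0},
])

```text
time_s: 14.15
tool_pos: [0.5294, 0.1892, 0.0533]
tool_rot: [179.7, 0.1, 94.8]
force: [-1.1, -6.5, 13.1]
grip_width: 0.0265
grasp_force: 50.0
```

```bash
cat >> f.py <<'E'
a=snap('wrist','w5');b=snap('side','s5')
s=cv2.resize(b[250:390,220:350],None,fx=3,fy=3,interpolation=3)
out=np.zeros((420,800,3),np.uint8); out[:420,:390]=s; out[:400,390:]=a[:,115:525]; cv2.imwrite('pics/c5.png',out[:,:,::-1])
E
python3 f.py
```

```text
[-1.78 -6.77 13.37 -1.39  0.28  0.03] 14.4 [0.5294205  0.18925065 0.05334907] [1.79689829e+02 6.69448132e-02 9.47578889e+01] 0.02661841276298444 50.02382503822446
```

View pics/c5.png

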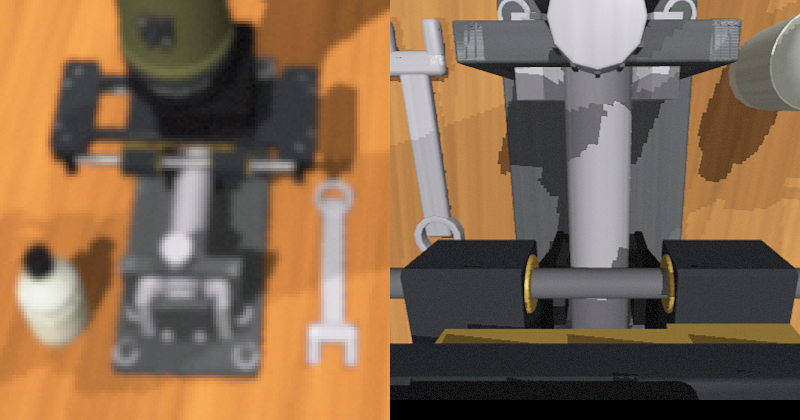

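The wrist view shows the roller passing under the stirrup bar (row ~45) into the far V, and the bottle and wrench are untouched. One last trim.

jog_arm([
  {"x": 0,"y": -0.08,"z": 0.04,"ax": 0,"ay": 0,"az": 0},
  {"x": 0,"y": 0,"z": 0,"ax": 0,"ay": 0,"az": 0},
  {"x": 0,"y": 0,"z": 0,"ax": 0,"ay": 0,"az": 0},
  {"x": 0,"y": 0,"z": 0,"ax": 0,"ay": 0,"az": 0},
  {"x": 0,"y": 0,"z": 0,"ax": 0,"ay": 0,"az": 0},
])

```text
time_s: 15.05
tool_pos: [0.5294, 0.1892, 0.0533]
tool_rot: [179.6, 0.1, 94.8]
force: [-0.4, -6.8, 13.9]
grip_width: 0.0271
grasp_force: 50.0
```

```bash
python3 - <<'E'
from h import *
F=[]
for i in range(5):
    o=env.get_obs(); F.append(o['force']); env.read_camera('top')
f=np.mean(F,0); print(f,o['tool_pos'],o['tool_rot'],o['grasp_force'])
if abs(f[0])<3 and 11<f[2]<20: print(env.sign_off())
E
```

```text
[-0.88462625 -6.43688669 13.71946212] [0.52940474 0.1892681  0.05331752] [1.79600297e+02 5.39271489e-02 9.47524485e+01] 50.02685638144612
the job is handed in; nothing more can be done
None
```

I set the long roller in the V-blocks under the stirrup, home against the stop, and handed the job in with the gripper holding it down at about 14 N with under 1 N sideways; the sign-off gave no verdict.

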